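# Load the tray and slide it under the UV lamp

## Robot

A 7-joint arm with a two-finger parallel gripper is mounted at the origin on the work surface. World frame = base frame: x ahead of the robot, y to its left, z up, the work surface at z = 0. Lengths are in m, angles in degrees, forces in N, time in s.
With the tool pointing down it reaches from about 0.425 to 0.875 m from the base axis. Payload 4.7 kg.
Tool frame: the origin (TCP) lies at the very end of the fingers, on their centre line; the grasp point (between the pads) lies 19 mm behind it; z points along the fingers, y is the line along which they close (so a half turn about z gives the same grasp; the last joint's range is limited). The gripper opens to 87 mm and grips with 3 to 60 N. Pads are 19 mm wide; open, the fingers measure 117 mm over their backs; the gripper's body (75 mm by 190 mm) begins 51 mm behind the grasp point.
Start: joints at [-68.176, 18.392, -4.016, 83.108, 1.295, 78.541, -3.26], TCP at [0.233, 0.607, 0.185] pointing down, gripper open.
Joint ranges: [-163.93, 163.93], [-17.29, 119.83], [-79.2, 71.16], [3.27, 140.29], [-89.18, 269.18], [5.43, 117.66], [-154.24, 154.24]. Speed limits (degrees/s): [147.25, 147.25, 180, 180, 180, 180, 180].

## Interface

Orientations are given as [roll, pitch, yaw] about the fixed x, y, z axes, in that order (R = Rz(yaw) Ry(pitch) Rx(roll)).
In Python, from cell import get_obs, read_camera, sign_off, silhouettes gives the robot as it stands.
- The arm moves only by the tool play_rows, never from a script. Its argument "steps" is a list that holds one entry, the list of rows, each a list of 7 numbers: the shift along the tool's x, y, z in m, then the turn, a rotation vector about the tool's x, y, z in rad, then the finger opening in m, from 0 to 0.087. A call has 1 to 12 rows; each row shifts and turns the commanded pose from where the row before left it, along the tool's axes as they then stand; what a row does not reach is not made up. A row lasts 1/10 s, in which the tool goes at most 50 mm and 8.59 degrees, less where a joint would pass 70% of its speed; a pose out of reach is approached as far as the arm can. A call is refused whole if a number of a shift passes 0.05 or a number of a turn 0.15, either way. A call with a gripper value outside its range is refused whole. The fingers move at their own pace and stop on an object; "force" is the grip in N (left out, the last holds). Time passes only in rows, so rows that do not move let the fingers close. It gives the time, the measured TCP pose, the force, the opening and the grip force at its end, in the units of the state.
- get_obs(): the state, without advancing time (a new reading comes with each control period).
- read_camera(name): name is "scene" or "side" or "wrist"; returns a dict with "frame" (400x640x3 uint8, red, green, blue), "intrinsics" (3x3 intrinsics, pixels), "view" (4x4, takes a point from world to camera coordinates). Camera axes: x right, y up, looking along -z (the intrinsics and any distortion apply to the point x, -y, -z); pixel columns grow to the right and rows downward; lengths in m; the calibration is good to about 2 mm. A picture is of the moment at which its call begins. There is no depth.
- sign_off(): hands the job in; it is judged then, once.
Trained networks look in the newest picture that a camera, given by its name, has taken for a name from the list of things; names that differ only in an ending like _2 or _b are one class to them, and where a whole thing is asked for, a point or a joint stands for the part that bears it (a point fixed in the world has none). Each returns a list of dicts, best first, with "p" (0 to 1); they miss things now and then, are a little off and sometimes report something else, mostly with a low value. They report only what shows in the picture. A call takes as long as a camera call.
- silhouettes(camera, name): "pixels" (400x640 bool, what is visible of it) and "extent" ([left, top, right, bottom] in pixels, round what is visible of it).
The state is a dict: "time_s": time; "qpos": joint angles; "joint_velocities": joint speeds; "effort": joint torques, N m; "tool_pos": TCP position; "tool_rot": TCP orientation; "force": force on the tool from outside, world axes, zero at the start; "wrist_torque": the same for the moment, N m; "grip_width": finger opening in m; "grasp_force": force on a finger pad.
Only numpy, scipy, OpenCV 4.12 (cv2) and the standard library are available. Lean on these libraries where they do the work, as an engineer would, in place of code of your own. Each camera call takes 0.05 s, during which the arm holds its last target. There are 200 camera calls.

## Task

Put the used forceps and the little porcelain crucible (mouth up, set down rather than dropped) into the steel tray while it stands in front of the UV lamp. Then slide the loaded tray along the bench through the gap between the lamp's legs, until it is centred and square under the hood. Do not lift the tray, knock the lamp or disturb the other loose things on the bench.

Things in the scene. Friction and masses are not known exactly. Their poses are not given: they have to be found in the camera images.
- tray: Open rectangular steel tray, loose on the bench: 130 long (x) by 126 wide (y) by 28 high, walls and floor 3 thick, inside 124 x 120. Origin: centre of its underside; z up. A flat metal handle sticks out of its -x wall along the tray's x axis: 12 thick (y), from x = -64 to x = -126, from 9 to 31 above the bench. The handle points towards the robot; the +x wall faces the lamp. About 0.45 kg.
- tray_handle (a point): Grip point in the tray's handle: 105 mm from the tray's centre along its -x, 26 mm above the bench; axes as the tray's. Grip across y (12 mm).
- forceps: Steel forceps lying flat on their side, rigid: 110 long along x (tips to +x), 8 high. Two thin arms that bow apart; 17 wide over both at the middle (x = -15 to +15), where they are gripped; 6 wide at the ends. Origin: middle of the length, on the underside; z up. About 40 g.
- crucible: Small white porcelain crucible, an open round cup 46 high, 42 across at the rim, a little narrower at the foot, standing mouth up. Origin: centre of its underside; z along its axis. About 60 g.
- lamp: UV lamp fixed to the bench: a grey hood 80 deep (x) by 250 long (y), from 70 to 120 above the bench (details on it to 125), on two leg plates, 80 deep, 12 thick, leaving a gap 146 wide (y from -73 to +73) and 70 high that runs straight through along the lamp's x. Origin: on the bench below the centre of the hood; +x points away from the robot, the tray enters from -x.
- white_jar: Bystander, leave alone: small white screw-lid jar, yellow lid, 44 across, 60 high. Origin: centre of its underside.
- petri: Bystander, leave alone: closed petri dish, clear, 92 across, 18 high. Origin: centre of its underside.
- spatula: Bystander, leave alone: wood-handled spatula, 200 long, lying along x. Origin: its own origin on the underside.
- stopper: Bystander, leave alone: tapered cork stopper, 36 across, 30 high. Origin: centre of its underside.
- squeeze_bottle: Bystander, leave alone: white bottle, 60 across, 150 high. Origin: centre of its underside.

How it is judged:
By the outcome, as a careful person would: the job done as asked, in the order asked, and still so for the second after the job is handed in, with the robot touching nothing.
It also fails if it takes over 70 s, if anything falls off the work surface, if the arm or the gripper's body presses on something with over 40 N, if the wrist force passes 120 N, or if a joint passes its speed limit or range.

## Working session

There is one attempt and no reset: what is moved stays moved. The work goes in short steps, Python scripts to look and compute and a tool call to move; the robot and the scene stay as the last step left them, time stands still between calls to the robot, and variables do not carry over. Pictures are saved under pics/ and viewed, at most 10 in all, crops included, and the job is handed in when it is done.

Besides the shell and the picture viewer there is one more tool, called after ">>>" in YAML: its name, and indented under it one key for each argument. play_rows: Moves the arm, as the interface text tells. Its arguments: {"type":"object","properties":{"steps":{"type":"array","items":{"type":"array","items":{"type":"array","items":{"type":"number"}}}},"force":{"type":"number"}},"required":["steps"]}

```bash
mkdir -p pics
cat > h.py <<'E'
import numpy as np, cv2
from cell import *
def cam(n):
    c=read_camera(n); return c
def proj(c,P):
    P=np.atleast_2d(P); v=c['view']; q=P@v[:3,:3].T+v[:3,3]; q=q*[1,-1,-1]
    u=q@np.array(c['intrinsics']).T; return u[:,:2]/u[:,2:]
def ray(c,u,v,z):
    V=np.array(c['view']);R=V[:3,:3];o=-R.T@V[:3,3]
    d=np.linalg.inv(c['intrinsics'])@[u,v,1]; d=R.T@(d*[1,-1,-1])
    return o+d*(z-o[2])/d[2]
E
python3 - <<'E'
from h import *
print(get_obs())
for n in ["scene","side","wrist"]:
    c=cam(n); cv2.imwrite(f"pics/{n}0.png",c['frame'][:,:,::-1])
    V=np.array(c['view']);print(n,c.keys(),(-V[:3,:3].T@V[:3,3]).round(3),V[2,:3].round(2),np.array(c['intrinsics']).round(1).tolist())
    for t in ["tray","forceps","crucible","lamp","white_jar","petri","spatula","stopper","squeeze_bottle"]:
        for d in silhouettes(n,t)[:2]:
            m=d['pixels'];ys,xs=np.nonzero(m)
            print(t,round(d['p'],2),d['extent'],ray(c,xs.mean(),ys.mean(),0.01).round(3))
a=[cv2.imread(f"pics/{n}0.png") for n in ["scene","side"]]
cv2.imwrite("pics/a.png",cv2.resize(np.vstack(a),(640,600)) if 0 else np.vstack(a)[:,:])
E
```

```text
{'time_s': 0.0, 'qpos': array([-68.17610246,  18.43808485,  -4.01483351,  83.17375995,
         1.29388859,  78.54312484,  -3.2598095 ]), 'joint_velocities': array([ 0.05942157,  0.00836251,  0.07125259, -0.07285001, -0.04795083,
       -0.06965424,  0.08479546]), 'effort': array([ 8.68834468e-05, -4.91286564e+01, -4.04148744e-01, -3.12525237e+01,
       -6.40314817e-02,  4.34589351e-02,  1.79501649e-04]), 'tool_pos': array([0.23293406, 0.6061518 , 0.18368256]), 'tool_rot': array([-1.79890211e+02,  4.98353944e-03,  1.58985138e+02]), 'force': array([ 0.19255189, -0.65796738,  0.71134337]), 'wrist_torque': array([0.0666806 , 0.00254393, 0.05438972]), 'grasp_force': 0.0, 'grip_width': 0.08712169448083462}
scene dict_keys(['frame', 'intrinsics', 'view']) [1.214 0.046 0.924] [0.62 0.05 0.79] [[399.2, 0.0, 323.0], [0.0, 399.2, 195.1], [0.0, 0.0, 1.0]]
tray 0.91 [329.6, 176.2, 385.4, 238.9] [0.54  0.094 0.01 ]
forceps 0.49 [228.4, 173.3, 233.8, 196.2] [ 0.459 -0.296  0.01 ]
forceps 0.21 [386.5, 158.3, 398.8, 174.4] [0.375 0.19  0.01 ]
crucible 0.76 [436.8, 178.1, 456.2, 195.9] [0.435 0.348 
[... 686 characters left out ...]
8, 336.5, 293.5] [ 0.466 -0.295  0.01 ]
crucible 0.33 [271.3, 171.1, 327.4, 207.4] [0.547 0.098 0.01 ]
lamp 0.79 [335.1, 139.4, 375.2, 212.2] [0.744 0.106 0.01 ]
white_jar 0.46 [232.1, 128.8, 246.2, 147.5] [0.403 0.501 0.01 ]
petri 0.54 [295.1, 134.4, 319.0, 150.6] [0.661 0.37  0.01 ]
stopper 0.51 [246.8, 179.0, 254.6, 188.4] [0.382 0.203 0.01 ]
squeeze_bottle 0.7 [392.4, 247.7, 417.2, 297.6] [ 0.702 -0.352  0.01 ]
squeeze_bottle 0.57 [269.8, 170.8, 327.2, 207.9] [0.548 0.097 0.01 ]
wrist dict_keys(['frame', 'intrinsics', 'view']) [0.164 0.633 0.386] [-0.25  0.1   0.96] [[310.0, 0.0, 320.9], [0.0, 310.0, 193.2], [0.0, 0.0, 1.0]]
white_jar 0.89 [253.6, 294.2, 283.7, 325.3] [0.396 0.467 0.01 ]
```

```bash
python3 -c "
import cv2
a=cv2.imread('pics/scene0.png')[140:310,130:520];cv2.imwrite('pics/a1.png',cv2.resize(a,None,fx=2,fy=2,interpolation=3))
a=cv2.imread('pics/side0.png')[110:310,200:450];cv2.imwrite('pics/a2.png',cv2.resize(a,None,fx=3,fy=3,interpolation=3))"
```

```text
(no output)
```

View pics/a1.png

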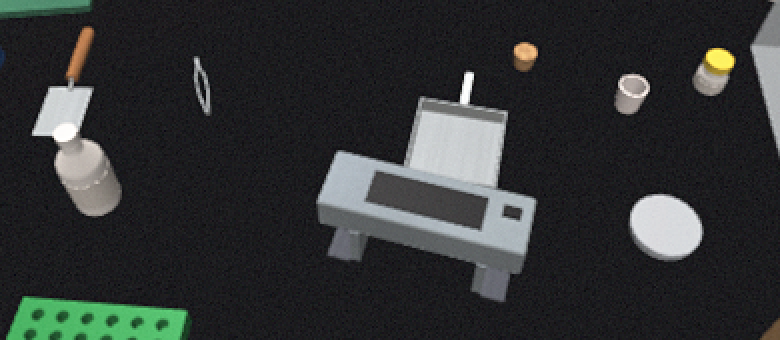

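View pics/a2.png

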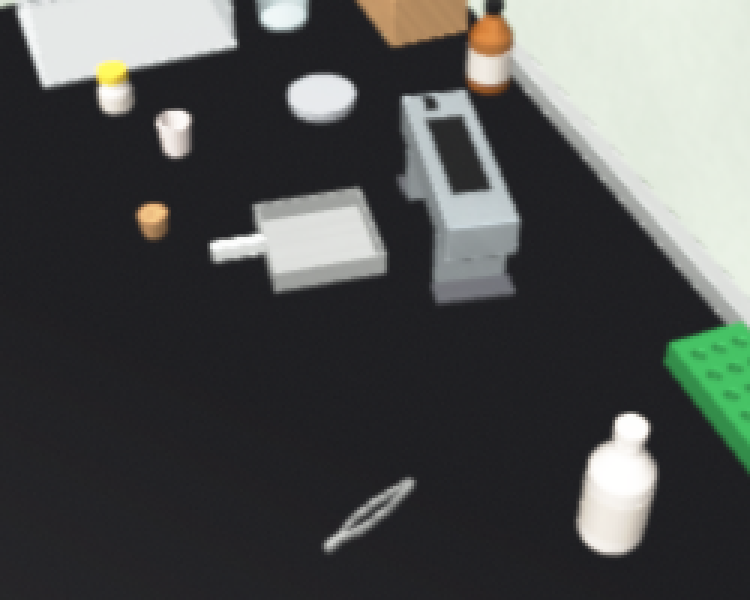

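The scene picture shows the tray at about (357,208) with its handle towards the robot and the lamp (343,252) just beyond it. The crucible is at (446,187), the forceps at (231,183), and the cork near the handle at (392,168). The side view agrees. Next I fit poses to the silhouettes.

```bash
cat >> h.py <<'E'
from scipy.optimize import minimize
def box(x0,x1,y0,y1,z0,z1): return np.array([[x,y,z] for x in(x0,x1) for y in(y0,y1) for z in(z0,z1)])/1e3
def cyl(r0,r1,z0,z1):
    a=np.linspace(0,6.28,40); return np.vstack([np.c_[r*np.cos(a),r*np.sin(a),0*a+z] for r,z in((r0,z0),(r1,z1))])/1e3
M={'tray':[box(-65,65,-63,63,0,28),box(-126,-64,-6,6,9,31)],
 'lamp':[box(-40,40,-125,125,70,120),box(-40,40,73,85,0,70),box(-40,40,-85,-73,0,70)],
 'crucible':[cyl(17,21,0,46)],'forceps':[np.vstack([box(-15,15,-8.5,8.5,0,8),box(-55,55,-3,3,0,8)])],
 'stopper':[cyl(16,18,0,30)]}
S=4
def render(c,name,p):
    im=np.zeros((400*S,640*S),np.uint8);a=np.radians(p[2]*100);R=np.array([[np.cos(a),-np.sin(a),0],[np.sin(a),np.cos(a),0],[0,0,1]])
    for m in M[name]:
        u=proj(c,m@R.T+[p[0],p[1],0]); cv2.fillConvexPoly(im,cv2.convexHull(((u+.5)*S*16).astype(np.int32)),255,shift=4)
    return cv2.resize(im,(640,400),interpolation=cv2.INTER_AREA)/255.
def fit(name,cs,p0,occ=None,pmin=.3,fillmask=False):
    # cs: list (camname,cam,mask)
    def cost(p):
        s=0
        for n,c,m in cs:
            r=render(c,name,p)
            if occ is not None:
                o=render(c,*occ)>.3
                r=r*~o; m=m&~o
            s+=np.abs(r-m).sum()/max(m.sum(),1)
        return s
    p0=np.array([p0[0],p0[1],p0[2]/100]); best=None
    for d in (.01,.004):
        r=minimize(cost,p0,method='Nelder-Mead',options=dict(initial_simplex=np.vstack([p0,p0+[d,0,0],p0+[0,d,0],p0+[0,0,d*6]]),xatol=1e-4,fatol=1e-4,maxiter=120)); p0=r.x
    return p0*[1,1,100],r.fun
def mask(n,name,near=None,c=None):
    ds=silhouettes(n,name)
    if near is not None:
        u=proj(c,[*near,.01])[0]
        ds=[d for d in ds if np.hypot(*(np.argwhere(d['pixels']).mean(0)[::-1]-u))<40]
    if not ds: return None
    m=ds[0]['pixels'].astype(np.uint8)
    if name in('forceps',): m=cv2.morphologyEx(m,cv2.MORPH_CLOSE,np.ones((7,7),np.uint8))
    return m>0
E
python3 - <<'E'
from h import *
g={'lamp':(.72,.08,-5),'tray':(.545,.095,-5),'forceps':(.463,-.296,10),'crucible':(.43,.345,0),'stopper':(.375,.19,0)}
C={n:cam(n) for n in("scene","side")};L=None
for k,p in g.items():
    ms={n:mask(n,k,p[:2],C[n]) for n in C}
    for sel in (["scene","side"],["scene"],["side"]):
        cs=[(n,C[n],ms[n]) for n in sel if ms[n] is not None]
        if not cs: continue
        q,f=fit(k,cs,p,occ=L if k=='tray' else None)
        print(k,sel,q.round(4),round(f,3))
        if k=='lamp' and len(sel)==2: L=('lamp',q/[1,1,100])
E
```

```text
lamp ['scene', 'side'] [  0.7119   0.0539 -11.2815] 0.249
lamp ['scene'] [  0.7146   0.054  -11.8327] 0.119
lamp ['side'] [  0.7107   0.0524 -11.5242] 0.119
tray ['scene', 'side'] [ 0.5567  0.0919 -7.1695] 0.127
tray ['scene'] [ 0.5566  0.0897 -7.5161] 0.055
tray ['side'] [ 0.5572  0.0946 -6.6561] 0.043
forceps ['scene', 'side'] [ 0.4721 -0.2876 22.3664] 0.299
forceps ['side'] [ 0.4721 -0.2876 22.3664] 0.299
crucible ['scene', 'side'] [  0.4483   0.3423 -10.9589] 0.241
crucible ['scene'] [ 0.4506  0.3401 -3.7849] 0.085
crucible ['side'] [ 0.4486  0.3455 -9.7606] 0.059
stopper ['scene', 'side'] [0.3814 0.1914 0.7836] 0.822
stopper ['scene'] [0.3788 0.1886 1.7608] 0.523
stopper ['side'] [0.3809 0.1926 4.887 ] 0.284
```

>>> play_rows:
  steps:
    - [[-0.037,-0.021,0,0,0,0,0.087],[-0.037,-0.021,0,0,0,0,0.087],[-0.037,-0.021,0,0,0,0,0.087],[-0.037,-0.021,0,0,0,0,0.087],[-0.037,-0.021,0,0,0,0,0.087],[-0.037,-0.021,0,0,0,0,0.087],[-0.037,-0.021,0,0,0,0,0.087],[-0.037,-0.021,0,0,0,0,0.087]]

```text
time_s: 2.9
tool_pos: [0.4502, 0.3424, 0.1851]
tool_rot: [180.0, 0.0, 159.0]
force: [0.1, 1.1, 0.1]
grip_width: 0.0869
grasp_force: 0.0
```

>>> play_rows:
  steps:
    - [[0,0,0,0,0,0.147,0.087],[0,0,0,0,0,0.147,0.087],[0,0,0,0,0,0.147,0.087],[0,0,0,0,0,0.147,0.087],[0,0,0,0,0,0.147,0.087],[0,0,0,0,0,0.147,0.087],[0,0,0,0,0,0.147,0.087],[0,0,0,0,0,0.147,0.087],[0,0,0,0,0,0.147,0.087],[0,0,0,0,0,0,0.087],[0,0,0,0,0,0,0.087]]

```text
time_s: 4.0
tool_pos: [0.4491, 0.3439, 0.1849]
tool_rot: [180.0, -0.0, 83.4]
force: [-0.1, -0.9, 0.1]
grip_width: 0.0869
grasp_force: 0.0
```

```bash
cat >> h.py <<'E'
from scipy.spatial.transform import Rotation as Ro
def to(p,yaw=None):
    o=get_obs(); R=Ro.from_euler('xyz',o['tool_rot'],degrees=True).as_matrix()
    print('t',round(o['time_s'],2),'tcp',o['tool_pos'].round(4),'rot',o['tool_rot'].round(2),'grip',round(o['grip_width'],4),round(o['grasp_force'],1))
    print('tool-axis shift',(R.T@(np.array(p)-o['tool_pos'])).round(4))
    rt=o['tool_rot'][2] if yaw is None else yaw
    print('turn',Ro.from_matrix(R.T@Ro.from_euler('xyz',[180,0,rt],degrees=True).as_matrix()).as_rotvec().round(4))
E
python3 - <<'E'
from h import *
c=cam("wrist");cv2.imwrite("pics/w1.png",c['frame'][:,:,::-1])
m=mask("wrist","crucible",(.4485,.343),c)
print(m is not None)
q,f=fit('crucible',[("wrist",c,m)],(.4485,.343,0));print(q,f)
to([q[0],q[1],.012],83)
E
```

```text
True
[0.4448712  0.34322352 3.08370751] 0.046701002981837894
t 4.1 tcp [0.4492 0.3438 0.1848] rot [ 1.800e+02 -1.000e-02  8.333e+01] grip 0.0869 0.0
tool-axis shift [-0.0011 -0.0042  0.1728]
turn [ 0.0001 -0.0001  0.0057]
```

>>> play_rows:
  force: 10
  steps:
    - [[-0.001,-0.004,0.03,0,0,0,0.087],[0,0,0.03,0,0,0,0.087],[0,0,0.03,0,0,0,0.087],[0,0,0.03,0,0,0,0.087],[0,0,0.03,0,0,0,0.087],[0,0,0.02,0,0,0,0.087],[0,0,0,0,0,0,0.06],[0,0,0,0,0,0,0.03],[0,0,0,0,0,0,0.03],[0,0,0,0,0,0,0.03],[0,0,0,0,0,0,0.03],[0,0,0,0,0,0,0.03]]

```text
time_s: 5.3
tool_pos: [0.4455, 0.3436, 0.0155]
tool_rot: [180.0, -0.1, 83.2]
force: [0.2, -0.5, 0.1]
grip_width: 0.0468
grasp_force: 0.0
```

>>> play_rows:
  steps:
    - [[0,0,0,0,0,0,0.03],[0,0,-0.015,0,0,0,0.03],[0,0,-0.03,0,0,0,0.03],[0,0,-0.03,0,0,0,0.03],[0,0,-0.025,0,0,0,0.03],[0,0,0,0,0,0,0.03]]

```text
time_s: 5.9
tool_pos: [0.4478, 0.3454, 0.1202]
tool_rot: [179.7, -0.4, 83.2]
force: [0.3, -0.6, -0.3]
grip_width: 0.0299
grasp_force: 0.0
```

Run:
```python
from h import *
p=np.array([.5567,.092]);a=np.radians(-7.2)
t=p+[np.cos(a)*-.015-np.sin(a)*.027,np.sin(a)*-.015+np.cos(a)*.027]
print(t); to([t[0],t[1],.114],83)
```

```text
[0.54520228 0.1206671 ]
t 5.9 tcp [0.4478 0.3454 0.1202] rot [179.68  -0.39  83.17] grip 0.0299 0.0
tool-axis shift [-0.2116  0.1234  0.0055]
turn [ 0.0056 -0.0068  0.003 ]
```

The fingers hadn't finished closing before I lifted, so the grasp missed. I'll look again.

Run:
```python
from h import *
c=cam("wrist");cv2.imwrite("pics/w2.png",c['frame'][:,:,::-1])
for d in silhouettes("wrist","crucible"): print(d['p'],d['extent'],ray(c,*np.argwhere(d['pixels']).mean(0)[::-1],.02))
m=mask("wrist","crucible",(.4485,.343),c)
if m is not None:
  q,f=fit('crucible',[("wrist",c,m)],(.4485,.343,0));print(q,f);to([q[0],q[1],.014],83)
```

```text
0.67 [298.2, 164.8, 339.7, 215.8] [0.44446419 0.33759392 0.02      ]
[0.44479791 0.34302372 4.4667473 ] 0.08840321704985923
t 6.05 tcp [0.4448 0.3431 0.1148] rot [-179.99    0.     83.19] grip 0.0298 0.0
tool-axis shift [-1.000e-04 -0.000e+00  1.008e-01]
turn [-0.0002  0.      0.0033]
```

View pics/w2.png

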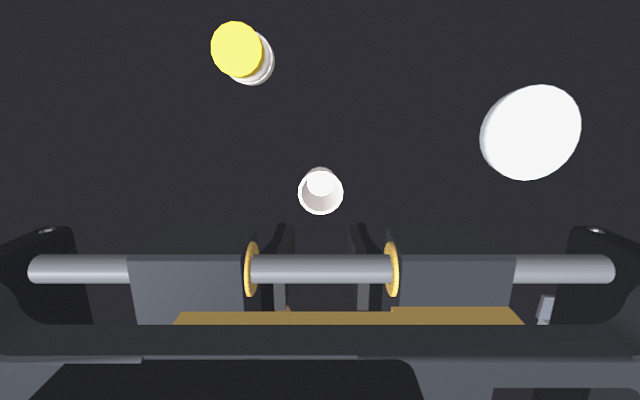

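The crucible still stands upright at about (320,190), undisturbed and in line between the fingers. I'll retry with more closing time.

>>> play_rows:
  force: 10
  steps:
    - [[0,0,0,0,0,0,0.07],[0,0,0,0,0,0,0.07],[0,0,0,0,0,0,0.07],[0,0,0,0,0,0,0.07],[0,0,0,0,0,0,0.07],[0,0,0,0,0,0,0.07],[0,0,0.025,0,0,0,0.07],[0,0,0.025,0,0,0,0.07],[0,0,0.025,0,0,0,0.07],[0,0,0.025,0,0,0,0.07],[0,0,0,0,0,0,0.07]]

```text
time_s: 7.15
tool_pos: [0.4426, 0.3411, 0.0114]
tool_rot: [-179.7, 0.3, 83.2]
force: [-0.6, -0.3, 0.2]
grip_width: 0.0699
grasp_force: 0.0
```

>>> play_rows:
  steps:
    - [[0,0,0,0,0,0,0.03],[0,0,0,0,0,0,0.03],[0,0,0,0,0,0,0.03],[0,0,0,0,0,0,0.03],[0,0,0,0,0,0,0.03],[0,0,0,0,0,0,0.03],[0,0,0,0,0,0,0.03],[0,0,0,0,0,0,0.03],[0,0,0,0,0,0,0.03]]

```text
time_s: 8.05
tool_pos: [0.4451, 0.3433, 0.0147]
tool_rot: [180.0, 0.0, 83.2]
force: [-0.5, 0.2, 0.7]
grip_width: 0.0303
grasp_force: 0.0
```

Run:
```python
from h import *
o=get_obs();c=cam("wrist");im=c['frame'][:,:,::-1].copy()
R=Ro.from_euler('xyz',o['tool_rot'],degrees=True).as_matrix()
print(o['tool_pos'],proj(c,[o['tool_pos'],o['tool_pos']-R[:,2]*.019,o['tool_pos']+R[:,1]*.02,o['tool_pos']+R[:,0]*.02]))
print(proj(c,[o['tool_pos']*[1,1,0]]))
for n in("wrist","scene","side"):
  c=cam(n)
  for d in silhouettes(n,"crucible")[:2]: print(n,d['p'],d['extent'])
  if n=="side": s=c['frame'][100:220,220:340,::-1]
  if n=="scene": s2=c['frame'][130:250,390:510,::-1]
b=np.zeros((480,800,3),np.uint8);b[:400,:640]=im
cv2.imwrite("pics/w3.png",np.vstack([cv2.resize(im[100:350,140:540],(800,500))[:300],np.hstack([cv2.resize(s,(400,300)),cv2.resize(s2,(400,300))])]))
```

```text
[0.44512228 0.34325368 0.01474814] [[323.52640409 217.20376534]
 [323.78070601 227.4803131 ]
 [352.56178035 217.18844419]
 [323.57984094 189.11167314]]
[[323.35657646 210.36592142]]
scene 0.65 [437.0, 186.4, 450.2, 193.8]
side 0.7 [255.0, 148.3, 264.0, 160.3]
```

View pics/w3.png

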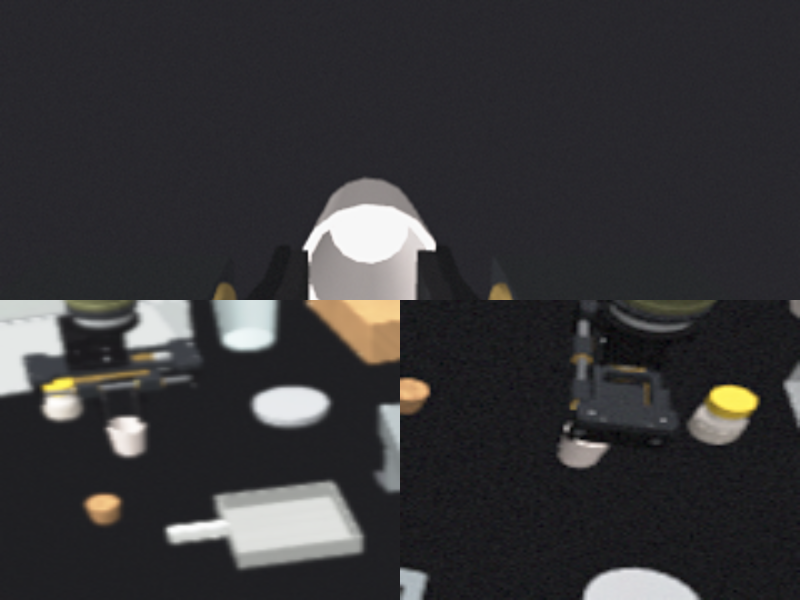

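The crucible is between the fingers at about (370,250 in the crop). The opening stopped only because I commanded 30 mm, so I close further.

>>> play_rows:
  force: 10
  steps:
    - [[0,0,0,0,0,0,0.01],[0,0,0,0,0,0,0.01],[0,0,0,0,0,0,0.01],[0,0,0,0,0,0,0.01]]

```text
time_s: 8.8
tool_pos: [0.4451, 0.3433, 0.0148]
tool_rot: [180.0, -0.0, 83.2]
force: [-0.0, 0.0, 0.1]
grip_width: 0.0113
grasp_force: 0.0
```

>>> play_rows:
  steps:
    - [[0,0,-0.02,0,0,0,0.01],[0,0,-0.03,0,0,0,0.01],[0,0,-0.03,0,0,0,0.08],[0,0,-0.03,0,0,0,0.08],[0,0,-0.03,0,0,0,0.08],[0,0,0,0,0,0,0.08],[0,0,0,0,0,0,0.08]]

```text
time_s: 9.5
tool_pos: [0.4454, 0.3435, 0.1553]
tool_rot: [180.0, -0.1, 83.2]
force: [-0.1, -0.7, -0.1]
grip_width: 0.0425
grasp_force: 0.0
```

Run:
```python
from h import *
k='crucible'
C={n:cam(n) for n in("scene","side","wrist")};ms={n:mask(n,k,(.445,.34),C[n]) for n in C}
for s in (["scene"],["side"],["wrist"],["scene","side","wrist"]):
    cs=[(n,C[n],ms[n]) for n in s if ms[n] is not None]
    print(s,[ (np.argwhere(m).min(0)[::-1],np.argwhere(m).max(0)[::-1]) for _,_,m in cs])
    if cs:
        q,f=fit(k,cs,(.445,.34,0));print(q.round(4),f)
c=C["wrist"];im=c['frame'][:,:,::-1].copy()
cv2.imwrite("pics/w4.png",im[100:400])
to([.445,.343,.1],83)
```

```text
['scene'] [(array([437, 178]), array([453, 196]))]
[0.4487 0.3408 1.6094] 0.0702230689846789
['side'] [(array([253, 147]), array([263, 162]))]
[0.4477 0.3429 1.538 ] 0.0567843137254902
['wrist'] [(array([303, 159]), array([343, 200]))]
[0.4447 0.3424 5.7085] 0.052709611451942744
['scene', 'side', 'wrist'] [(array([437, 178]), array([453, 196])), (array([253, 147]), array([263, 162])), (array([303, 159]), array([343, 200]))]
[0.4464 0.3422 2.4294] 0.311151135897095
t 9.8 tcp [0.4446 0.3428 0.1536] rot [-1.7993e+02  9.0000e-02  8.3180e+01] grip 0.0665 0.0
tool-axis shift [0.0003 0.0005 0.0536]
turn [-0.0013  0.0016  0.0032]
```

View pics/w4.png

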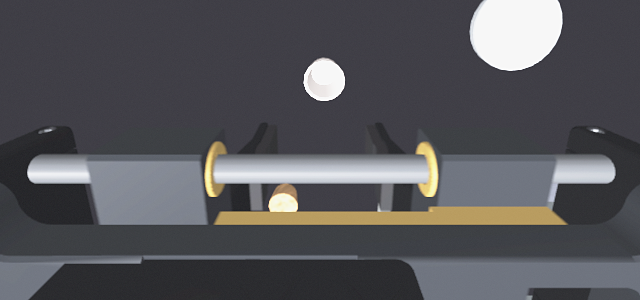

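The crucible hasn't moved, at (324,80 in the crop), although the fingers closed fully. I'll check the reported TCP against the visible fingertips in the other cameras.

Run:
```python
from h import *
o=get_obs();print(o['tool_pos'],o['grip_width']);out=[]
R=Ro.from_euler('xyz',o['tool_rot'],degrees=True).as_matrix()
for n in("side","scene"):
  c=cam(n);u=proj(c,[o['tool_pos'],[.446,.342,.0]])
  im=c['frame'][:,:,::-1]; x0,y0=int(u[0,0])-50,int(u[0,1])-65
  s=cv2.resize(im[y0:y0+110,x0:x0+100].copy(),(400,440),interpolation=cv2.INTER_NEAREST)
  for p,col in((o['tool_pos'],(0,0,255)),(o['tool_pos']+R[:,1]*.033,(0,255,0)),(o['tool_pos']-R[:,1]*.033,(0,255,0)),([.446,.342,0],(255,0,0))):
    q=(proj(c,p)[0]-[x0,y0]+.5)*4; cv2.circle(s,(int(q[0]),int(q[1])),3,col,1)
  out.append(s)
cv2.imwrite("pics/w5.png",np.hstack(out))
```

```text
[0.44455273 0.34280493 0.15357297] 0.06652579953504316
```

View pics/w5.png

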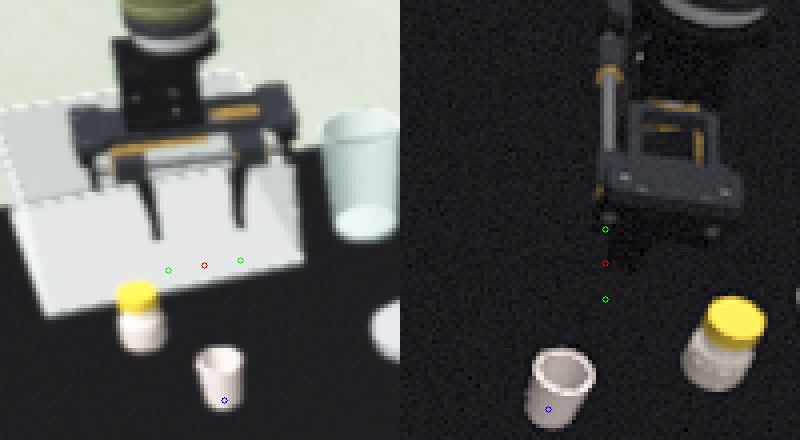

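The side view shows the tips at (157,238) and (240,227), well above or behind the projected TCP at (204,265). So the reported TCP isn't at the real fingertips, and I triangulate the offset.

Run:
```python
from h import *
o=get_obs();T=o['tool_pos']
cs=cam("side");cw=cam("wrist");csc=cam("scene")
u=proj(cs,T)[0];x0,y0=int(u[0])-50,int(u[1])-65
def pt(c,px):
    V=np.array(c['view']);R=V[:3,:3];d=R.T@((np.linalg.inv(c['intrinsics'])@[*px,1])*[1,-1,-1]);return -R.T@V[:3,3],d/np.linalg.norm(d)
for sd,w in (((157,238),(267,225)),((240,227),(372,225)),((157,238),(372,225)),((240,227),(267,225)),((198.5,232.5),(320,225)),((198.5,232.5),(320,235))):
    a,da=pt(cs,(x0+sd[0]/4-.5,y0+sd[1]/4-.5));b,db=pt(cw,w)
    s=np.linalg.lstsq(np.c_[da,-db],b-a,rcond=None)[0];p,q=a+da*s[0],b+db*s[1]
    print(sd,w,((p+q)/2-T).round(4),'gap',np.linalg.norm(p-q).round(4),'scene',proj(csc,(p+q)/2)[0]-proj(csc,T)[0])
# wrist camera pose rel. tool, and dark blob profile in side image
R=Ro.from_euler('xyz',o['tool_rot'],degrees=True).as_matrix();print(R.T@(pt(cw,(320,200))[0]-T))
print('TCP wrist px',proj(cw,T),'40 behind',proj(cw,T+[0,0,.04]))
print(o['qpos'].round(2),Ro.from_matrix(np.array(cw['view'])[:3,:3]@R).as_euler('xyz',degrees=True))
```

```text
(157, 238) (267, 225) [-0.035   0.0105  0.0302] gap 0.005 scene [  5.42690317 -17.16828331]
(240, 227) (372, 225) [0.0332 0.0018 0.0298] gap 0.0082 scene [5.42523179 1.28755343]
(157, 238) (372, 225) [-0.0049  0.0088  0.0358] gap 0.066 scene [  6.8703286  -10.71728022]
(240, 227) (267, 225) [0.0032 0.0051 0.0381] gap 0.0689 scene [ 6.09698768 -9.25359926]
(198.5, 232.5) (320, 225) [-0.0009  0.0063  0.0306] gap 0.0012 scene [ 5.5597191  -8.24159383]
(198.5, 232.5) (320, 235) [-0.0016  0.0013  0.0336] gap 0.0009 scene [ 3.89531433 -9.38739247]
[ 0.07277151 -0.00174931 -0.20169293]
TCP wrist px [[323.32513309 217.23064317]] 40 behind [[323.84510218 241.38642535]]
[-51.61   8.63  12.45  98.79  -1.93  72.86 -45.53] [-179.97018974  -15.39805327   90.02720468]
```

The real fingertips sit about 32 mm higher than the reported TCP, with the horizontal position fine. So I command z about 32 mm lower and watch the force.

>>> play_rows:
  force: 10
  steps:
    - [[0,0.001,0.03,0,0,0,0.075],[0,0,0.03,0,0,0,0.075],[0,0,0.03,0,0,0,0.075],[0,0,0.03,0,0,0,0.075],[0,0,0.025,0,0,0,0.075],[0,0,0.01,0,0,0,0.075],[0,0,0.005,0,0,0,0.075],[0,0,0,0,0,0,0.075]]

```text
time_s: 10.85
tool_pos: [0.4464, 0.3434, -0.0049]
tool_rot: [180.0, -0.0, 83.2]
force: [0.9, -0.1, 0.7]
grip_width: 0.0749
grasp_force: 0.0
```

>>> play_rows:
  steps:
    - [[0,0,0,0,0,0,0.02],[0,0,0,0,0,0,0.02],[0,0,0,0,0,0,0.02],[0,0,0,0,0,0,0.02],[0,0,0,0,0,0,0.02],[0,0,0,0,0,0,0.02],[0,0,0,0,0,0,0.02]]

```text
time_s: 11.55
tool_pos: [0.4464, 0.3433, -0.005]
tool_rot: [180.0, -0.0, 83.2]
force: [1.2, -0.1, 1.1]
grip_width: 0.0405
grasp_force: 10.0
```

Gripped: width 40.5 mm, force 10 N. Lift and carry it to the tray.

>>> play_rows:
  steps:
    - [[0,0,-0.01,0,0,0,0.02],[0,0,-0.03,0,0,0,0.02],[0,0,-0.03,0,0,0,0.02],[0,0,0,0,0,0,0.02]]

```text
time_s: 11.95
tool_pos: [0.4488, 0.3455, 0.0698]
tool_rot: [179.7, -0.4, 83.2]
force: [0.3, 0.3, 0.0]
grip_width: 0.041
grasp_force: 10.0
```

Run:
```python
from h import *
to([.5452,.1207,.065],83)
C={n:cam(n) for n in("scene","side","wrist")}
m={n:mask(n,"crucible") for n in C};print({n:m[n] is not None for n in m})
```

```text
t 11.95 tcp [0.4488 0.3455 0.0698] rot [179.69  -0.37  83.18] grip 0.041 10.0
tool-axis shift [-0.2118  0.1224  0.004 ]
turn [ 0.0053 -0.0065  0.0031]
{'scene': True, 'side': True, 'wrist': True}
```

>>> play_rows:
  steps:
    - [[-0.012,0.008,0,0,0,0,0.02],[-0.029,0.017,0,0,0,0,0.02],[-0.029,0.017,0,0,0,0,0.02],[-0.029,0.017,0,0,0,0,0.02],[-0.029,0.017,0,0,0,0,0.02],[-0.029,0.017,0,0,0,0,0.02],[-0.029,0.017,0,0,0,0,0.02],[-0.019,0.012,0,0,0,0,0.02],[-0.004,0.002,0,0,0,0,0.02],[0,0,0,0,0,0,0.02],[0,0,0,0,0,0,0.02]]

```text
time_s: 13.35
tool_pos: [0.5436, 0.1222, 0.0644]
tool_rot: [-179.9, -0.0, 83.3]
force: [0.4, 0.4, -0.9]
grip_width: 0.0408
grasp_force: 10.0
```

Run:
```python
from h import *
to([.5452,.1207,-.001],83)
c=cam("wrist")
for d in silhouettes("wrist","tray")[:2]: print(d['p'],d['extent'])
m=mask("wrist","tray",(.5567,.092),c)
r=render(c,'tray',[.5567,.092,-.072])
im=c['frame'][:,:,::-1].copy();
cn=cv2.findContours((r>.5).astype(np.uint8),0,1)[0];cv2.drawContours(im,cn,-1,(0,0,255),1)
cv2.imwrite("pics/w6.png",im)
```

```text
t 13.35 tcp [0.5436 0.1222 0.0644] rot [-1.7994e+02 -3.0000e-02  8.3260e+01] grip 0.0408 10.0
tool-axis shift [-0.0013  0.0018  0.0654]
turn [-0.0011 -0.0005  0.0046]
0.67 [190.4, 155.5, 425.6, 305.2]
```

View pics/w6.png

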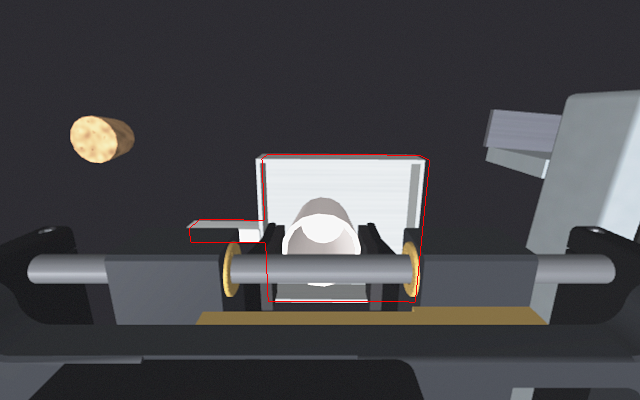

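The red fit outline matches the tray (260–427, 155–303), with the cup over its +y half. Lower and set it down.

>>> play_rows:
  steps:
    - [[0,0,0.025,0,0,0,0.02],[0,0,0.025,0,0,0,0.02],[0,0,0.01,0,0,0,0.02],[0,0,0.004,0,0,0,0.02],[0,0,0.001,0,0,0,0.02],[0,0,0.001,0,0,0,0.02],[0,0,0,0,0,0,0.02]]

```text
time_s: 14.2
tool_pos: [0.5452, 0.1212, -0.0003]
tool_rot: [179.9, -0.1, 83.2]
force: [0.2, -0.1, -0.2]
grip_width: 0.0408
grasp_force: 10.0
```

>>> play_rows:
  steps:
    - [[0,0,0.001,0,0,0,0.02],[0,0,0.0005,0,0,0,0.02],[0,0,0,0,0,0,0.02]]

```text
time_s: 14.5
tool_pos: [0.5451, 0.1212, -0.002]
tool_rot: [179.9, -0.0, 83.2]
force: [-0.1, -0.2, 2.5]
grip_width: 0.0405
grasp_force: 10.0
```

Contact made (2.5 N up). Release and rise.

>>> play_rows:
  steps:
    - [[0,0,0,0,0,0,0.056],[0,0,0,0,0,0,0.056],[0,0,0,0,0,0,0.056],[0,0,0,0,0,0,0.056],[0,0,-0.02,0,0,0,0.056],[0,0,-0.03,0,0,0,0.056],[0,0,-0.04,0,0,0,0.056],[0,0,-0.04,0,0,0,0.056],[0,0,0,0,0,0,0.056]]

```text
time_s: 15.4
tool_pos: [0.5486, 0.1219, 0.1334]
tool_rot: [179.4, -0.3, 83.2]
force: [-0.5, -0.2, 0.5]
grip_width: 0.056
grasp_force: 0.0
```

Run:
```python
from h import *
to([.4721,-.2876,.128],22)
c=cam("wrist");m=mask("wrist","crucible",(.545,.121),c)
def rt(n,m,p):
    q,f=fit(n,[("wrist",c,m)],p);print(n,q.round(4),f)
if m is not None: print(ray(c,*np.argwhere(m).mean(0)[::-1],.02))
m=mask("wrist","tray",(.5567,.092),c)
if m is not None: rt('tray',m,(.5567,.092,-7))
```

```text
t 15.4 tcp [0.5486 0.1219 0.1334] rot [179.44  -0.29  83.17] grip 0.056 0.0
tool-axis shift [-0.4157 -0.0273  0.003 ]
turn [ 0.006  -0.0098  1.0676]
[0.5432241  0.11540018 0.02      ]
tray [ 0.5525  0.0924 -6.8535] 0.3045291807822606
```

>>> play_rows:
  steps:
    - [[-0.03,-0.002,0,0,0,0,0.056],[-0.045,-0.003,0,0,0,0,0.056],[-0.045,-0.003,0,0,0,0,0.056],[-0.045,-0.003,0,0,0,0,0.056],[-0.045,-0.003,0,0,0,0,0.056],[-0.045,-0.003,0,0,0,0,0.05],[-0.045,-0.003,0,0,0,0,0.05],[-0.045,-0.003,0,0,0,0,0.05],[-0.045,-0.001,0,0,0,0,0.05],[-0.025,0,0,0,0,0,0.05]]

```text
time_s: 16.55
tool_pos: [0.4683, -0.2921, 0.1257]
tool_rot: [-179.8, 0.1, 82.9]
force: [-0.1, -0.6, 0.0]
grip_width: 0.05
grasp_force: 0.0
```

>>> play_rows:
  steps:
    - [[0,0,0,0,0,0.133,0.05],[0,0,0,0,0,0.133,0.05],[0,0,0,0,0,0.133,0.05],[0,0,0,0,0,0.133,0.05],[0,0,0,0,0,0.133,0.05],[0,0,0,0,0,0.133,0.05],[0,0,0,0,0,0.133,0.05],[0,0,0,0,0,0.133,0.05],[0,0,0,0,0,0,0.05],[0,0,0,0,0,0,0.05]]

```text
time_s: 17.55
tool_pos: [0.4706, -0.2878, 0.1261]
tool_rot: [-179.9, 0.1, 22.4]
force: [-0.1, -1.1, -0.5]
grip_width: 0.0502
grasp_force: 0.0
```

Run:
```python
from h import *
c=cam("wrist");cv2.imwrite("pics/w7.png",c['frame'][:,:,::-1])
for d in silhouettes("wrist","forceps")[:3]:
    a=np.argwhere(d['pixels'])[:,::-1]
    P=np.array([ray(c,u,v,.006)[:2] for u,v in a]); mu=(P.min(0)+P.max(0))/2
    w=np.linalg.eigh(np.cov(P.T)); ax=w[1][:,1]; s=(P-P.mean(0))@ax; ax*=np.sign(ax[0]); s=(P-P.mean(0))@ax; t=(P-P.mean(0))@[-ax[1],ax[0]]
    ctr=P.mean(0)+ax*(s.min()+s.max())/2+np.array([-ax[1],ax[0]])*(t.min()+t.max())/2
    print(d['p'],d['extent'],'ctr',ctr.round(4),'yaw',np.degrees(np.arctan2(ax[1],ax[0])).round(1),'len',np.ptp(s).round(4),'wid',np.ptp(t).round(4))
m=mask("wrist","forceps",(.472,-.288),c)
if m is not None: q,f=fit('forceps',[("wrist",c,m)],(.472,-.288,22));print(q,f);to([*q[:2],-.02],q[2])
```

```text
0.82 [315.0, 130.1, 335.8, 228.8] ctr [ 0.4661 -0.2903] yaw 22.7 len 0.1103 wid 0.018
[ 0.46666157 -0.29007922 21.94988256] 0.8105962384953981
t 17.7 tcp [ 0.471  -0.2882  0.1268] rot [-1.7997e+02  4.0000e-02  2.2320e+01] grip 0.0498 0.0
tool-axis shift [-0.0047  0.0002  0.1468]
turn [-0.0005  0.0007  0.0064]
```

>>> play_rows:
  steps:
    - [[-0.005,0,0.03,0,0,0,0.05],[0,0,0.03,0,0,0,0.05],[0,0,0.03,0,0,0,0.05],[0,0,0.03,0,0,0,0.05],[0,0,0.02,0,0,0,0.05],[0,0,0.01,0,0,0,0.05],[0,0,0,0,0,0,0.05],[0,0,0,0,0,0,0.05]]

```text
time_s: 18.5
tool_pos: [0.4673, -0.2907, -0.022]
tool_rot: [179.9, -0.0, 22.2]
force: [0.3, 0.3, 1.2]
grip_width: 0.0501
grasp_force: 0.0
```

>>> play_rows:
  steps:
    - [[0,0,0.001,0,0,0,0.05],[0,0,0.001,0,0,0,0.05],[0,0,0.001,0,0,0,0.05],[0,0,0,0,0,0,0.05]]

```text
time_s: 18.9
tool_pos: [0.4669, -0.2901, -0.0255]
tool_rot: [180.0, -0.0, 22.2]
force: [0.6, 0.7, -0.3]
grip_width: 0.0497
grasp_force: 0.0
```

>>> play_rows:
  steps:
    - [[0,0,0.001,0,0,0,0.05],[0,0,0.001,0,0,0,0.05],[0,0,0,0,0,0,0.05]]

```text
time_s: 19.2
tool_pos: [0.4666, -0.2901, -0.0279]
tool_rot: [-180.0, 0.0, 22.2]
force: [0.3, 0.3, 0.3]
grip_width: 0.0503
grasp_force: 0.0
```

>>> play_rows:
  force: 15
  steps:
    - [[0,0,0,0,0,0,0.005],[0,0,0,0,0,0,0.005],[0,0,0,0,0,0,0.005],[0,0,0,0,0,0,0.005],[0,0,0,0,0,0,0.005],[0,0,0,0,0,0,0.005],[0,0,0,0,0,0,0.005],[0,0,0,0,0,0,0.005]]

```text
time_s: 20.0
tool_pos: [0.4667, -0.2902, -0.0277]
tool_rot: [-180.0, -0.0, 22.2]
force: [-0.2, -0.1, -0.6]
grip_width: 0.0058
grasp_force: 0.0
```

Missed: the tips are still above the forceps, so the offset is a bit over 36 mm. I open, go down to light bench contact, then close.

>>> play_rows:
  steps:
    - [[0,0,0,0,0,0,0.04],[0,0,0,0,0,0,0.04],[0,0,0,0,0,0,0.04],[0,0,0,0,0,0,0.04],[0,0,0,0,0,0,0.04],[0,0,0,0,0,0,0.04],[0,0,0.001,0,0,0,0.04],[0,0,0.001,0,0,0,0.04],[0,0,0.001,0,0,0,0.04],[0,0,0.001,0,0,0,0.04],[0,0,0,0,0,0,0.04]]

```text
time_s: 21.1
tool_pos: [0.4666, -0.2901, -0.0319]
tool_rot: [-180.0, 0.0, 22.2]
force: [-0.0, 0.2, 0.3]
grip_width: 0.04
grasp_force: 0.0
```

>>> play_rows:
  steps:
    - [[0,0,0.001,0,0,0,0.04],[0,0,0.001,0,0,0,0.04],[0,0,0,0,0,0,0.04]]

```text
time_s: 21.4
tool_pos: [0.4666, -0.2901, -0.0339]
tool_rot: [-180.0, 0.0, 22.2]
force: [0.4, -0.5, -0.2]
grip_width: 0.04
grasp_force: 0.0
```

Run:
```python
from h import *
c=cam("side");p=proj(c,[.467,-.29,.0])[0].astype(int)
cv2.imwrite("pics/s8.png",cv2.resize(c['frame'][p[1]-60:p[1]+40,p[0]-65:p[0]+65,::-1],None,fx=5,fy=5,interpolation=2))
print(get_obs()['force'])
```

```text
[0.06754845 0.15370592 0.74852991]
```

View pics/s8.png

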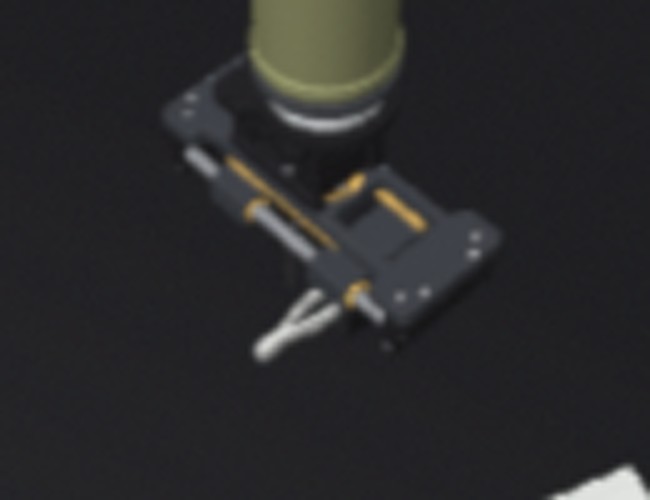

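The forceps (about (290,325)) lie under the gripper, with no contact yet. I go on down gently.

>>> play_rows:
  steps:
    - [[0,0,0.001,0,0,0,0.04],[0,0,0.001,0,0,0,0.04],[0,0,0,0,0,0,0.04]]

```text
time_s: 21.75
tool_pos: [0.4666, -0.2901, -0.0359]
tool_rot: [-180.0, 0.0, 22.2]
force: [0.3, 0.6, 0.1]
grip_width: 0.0401
grasp_force: 0.0
```

>>> play_rows:
  steps:
    - [[0,0,0.001,0,0,0,0.04],[0,0,0,0,0,0,0.04]]

```text
time_s: 21.95
tool_pos: [0.4666, -0.2901, -0.0369]
tool_rot: [-180.0, 0.0, 22.2]
force: [-0.9, 0.2, -0.5]
grip_width: 0.0399
grasp_force: 0.0
```

>>> play_rows:
  steps:
    - [[0,0,0,0,0,0,0.005],[0,0,0,0,0,0,0.005],[0,0,0,0,0,0,0.005],[0,0,0,0,0,0,0.005],[0,0,0,0,0,0,0.005],[0,0,0,0,0,0,0.005]]

```text
time_s: 22.55
tool_pos: [0.4668, -0.2902, -0.0367]
tool_rot: [180.0, -0.0, 22.2]
force: [0.0, 0.3, 0.0]
grip_width: 0.0166
grasp_force: 15.0
```

Gripped: 16.6 mm, 15 N. Lift, turn to the tray's yaw, and carry.

>>> play_rows:
  steps:
    - [[0,0,-0.015,0,0,0,0.005],[0,0,-0.03,0,0,0,0.005],[0,0,-0.03,0,0,0,0.005],[0,0,-0.022,0,0,0,0.005],[0,0,0,0,0,0.128,0.005],[0,0,0,0,0,0.128,0.005],[0,0,0,0,0,0.128,0.005],[0,0,0,0,0,0.127,0.005],[0,0,0,0,0,0,0.005],[0,0,0,0,0,0,0.005]]

```text
time_s: 23.55
tool_pos: [0.4669, -0.2902, 0.0609]
tool_rot: [-180.0, -0.0, -6.9]
force: [0.1, 0.4, -0.9]
grip_width: 0.0165
grasp_force: 15.0
```

Run:
```python
from h import *
to([.555,.068,.06],-7.1)
```

```text
t 23.55 tcp [ 0.4669 -0.2902  0.0609] rot [-1.80e+02 -4.00e-02 -6.89e+00] grip 0.0165 15.0
tool-axis shift [ 0.0445 -0.3662  0.0009]
turn [-0.0001 -0.0006  0.0037]
```

>>> play_rows:
  steps:
    - [[0.003,-0.02,0,0,0,0,0.005],[0.005,-0.042,0,0,0,0,0.005],[0.005,-0.042,0,0,0,0,0.005],[0.005,-0.042,0,0,0,0,0.005],[0.005,-0.042,0,0,0,0,0.005],[0.005,-0.042,0,0,0,0,0.005],[0.005,-0.042,0,0,0,0,0.005],[0.005,-0.042,0,0,0,0,0.005],[0.0045,-0.035,0,0,0,0,0.005],[0.002,-0.017,0,0,0,0,0.005],[0,0,0,0,0,0,0.005],[0,0,0,0,0,0,0.005]]

```text
time_s: 24.75
tool_pos: [0.5555, 0.0654, 0.0603]
tool_rot: [179.9, 0.0, -7.1]
force: [-0.5, -1.1, -0.2]
grip_width: 0.0168
grasp_force: 15.0
```

Run:
```python
from h import *
to([.555,.068,-.033],-7.1)
c=cam("wrist");im=c['frame'][:,:,::-1].copy()
r=render(c,'tray',[.556,.092,-.071])
cv2.drawContours(im,cv2.findContours((r>.5).astype(np.uint8),0,1)[0],-1,(0,0,255),1)
u=proj(c,[.545,.121,.049])[0];cv2.circle(im,(int(u[0]),int(u[1])),3,(255,0,0),-1)
cv2.imwrite("pics/w9.png",im)
```

```text
t 24.75 tcp [0.5555 0.0654 0.0603] rot [ 1.7992e+02  1.0000e-02 -7.1000e+00] grip 0.0168 15.0
tool-axis shift [-0.0008 -0.0026  0.0933]
turn [0.0014 0.0002 0.0001]
```

View pics/w9.png

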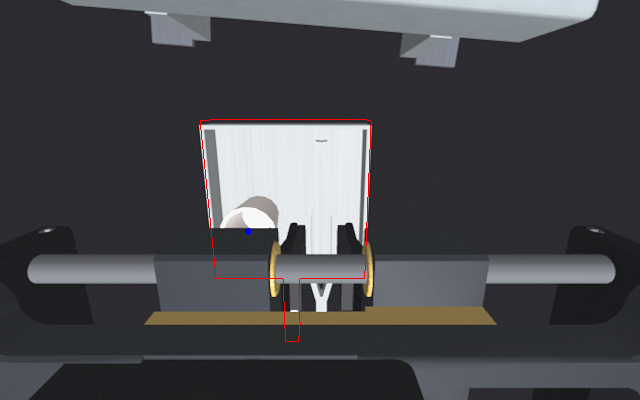

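The tray matches the outline (200–370, 123–278). The cup stands upright at about (250,215), and the forceps hang over the -y half at column 321. I trim 3 mm towards the robot and lower.

>>> play_rows:
  steps:
    - [[-0.003,-0.001,0.02,0,0,0,0.005],[0,0,0.03,0,0,0,0.005],[0,0,0.025,0,0,0,0.005],[0,0,0.01,0,0,0,0.005],[0,0,0.005,0,0,0,0.005],[0,0,0.002,0,0,0,0.005],[0,0,0.001,0,0,0,0.005],[0,0,0,0,0,0,0.005]]

```text
time_s: 25.6
tool_pos: [0.5538, 0.069, -0.0318]
tool_rot: [-180.0, -0.1, -7.1]
force: [-0.8, -0.9, -1.4]
grip_width: 0.0165
grasp_force: 15.0
```

>>> play_rows:
  steps:
    - [[0,0,0.001,0,0,0,0.005],[0,0,0,0,0,0,0.005]]

```text
time_s: 25.8
tool_pos: [0.5533, 0.0691, -0.0333]
tool_rot: [-180.0, -0.0, -7.0]
force: [-0.5, 0.5, -1.1]
grip_width: 0.0168
grasp_force: 15.0
```

>>> play_rows:
  steps:
    - [[0,0,0.0007,0,0,0,0.005],[0,0,0,0,0,0,0.005]]

```text
time_s: 26.0
tool_pos: [0.5533, 0.0691, -0.0337]
tool_rot: [-180.0, -0.0, -7.1]
force: [-1.0, -0.5, 5.9]
grip_width: 0.0169
grasp_force: 15.0
```

>>> play_rows:
  steps:
    - [[0,0,0,0,0,0,0.023],[0,0,0,0,0,0,0.023],[0,0,0,0,0,0,0.023],[0,0,-0.02,0,0,0,0.023],[0,0,-0.03,0,0,0,0.023],[0,0,-0.04,0,0,0,0.05],[0,0,-0.045,0,0,0,0.05],[0,0,-0.03,0,0,0,0.05],[0,0,0,0,0,0,0.05]]

```text
time_s: 26.9
tool_pos: [0.5563, 0.0692, 0.1351]
tool_rot: [-179.8, -0.4, -7.1]
force: [-0.4, -0.0, 0.0]
grip_width: 0.0459
grasp_force: 0.0
```

Run:
```python
from h import *
o=get_obs();print(o['tool_pos'],o['tool_rot'][2],o['time_s'])
C={n:cam(n) for n in("side","scene","wrist")}
for n in C:
  for k in("forceps","crucible","tray","lamp"):
    for d in silhouettes(n,k)[:1]: print(n,k,round(d['p'],2),ray(C[n],*np.argwhere(d['pixels']).mean(0)[::-1],.01 if k!='crucible' else .026).round(4))
c=C["wrist"];cv2.imwrite("pics/w10.png",c['frame'][:,:,::-1])
for n,c in C.items():
  m=mask(n,"tray",(.555,.092),c)
  if m is not None and n=="side":
    q,f=fit("tray",[(n,c,m)],(.555,.092,-7));print(n,q.round(4),f)
```

```text
[0.55629656 0.06917693 0.13509017] -7.069241940565876 26.9
side forceps 0.69 [0.5621 0.0665 0.01  ]
side crucible 0.49 [0.548  0.1286 0.026 ]
side tray 0.63 [0.5466 0.0927 0.01  ]
side lamp 0.89 [0.7451 0.1069 0.01  ]
scene forceps 0.4 [ 0.5093 -0.4835  0.01  ]
scene crucible 0.75 [0.5425 0.1192 0.026 ]
scene tray 0.91 [0.5435 0.088  0.01  ]
scene lamp 0.67 [0.6722 0.0551 0.01  ]
wrist forceps 0.67 [0.5572 0.0692 0.01  ]
wrist crucible 0.63 [0.5399 0.1254 0.026 ]
wrist tray 0.69 [0.5549 0.09   0.01  ]
wrist lamp 0.66 [0.697  0.0425 0.01  ]
side [ 0.5563  0.0932 -7.514 ] 0.2300439885309255
```

View pics/w10.png

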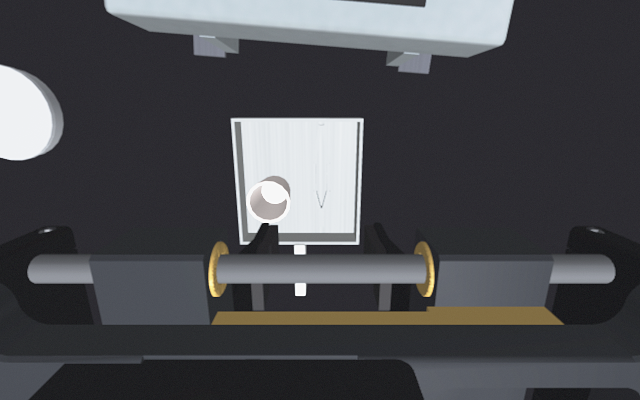

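The picture shows the forceps lying flat in the tray at column 321, the cup upright at (268,200) and the handle at (300,270). The lamp legs are at (210,45) and (410,60). Next I pin down tray and lamp numerically from this frame.

Run:
```python
from h import *
C={n:cam(n) for n in("side","scene","wrist")}
c=C["wrist"];o=get_obs();print(o['tool_pos'].round(4))
for nm,p,z in(("TL",(232,118),.028),("TR",(363,118),.028),("BL",(240,243),.028),("BR",(358,243),.028),("h0",(300,247),.031),("h1",(300,297),.031)): print(nm,ray(c,*p,z).round(4))
for n in C:
  m=mask(n,"lamp",(.70,.05),C[n])
  if m is not None:
    q,f=fit("lamp",[(n,C[n],m)],(.712,.053,-11.5));print(n,q.round(4),round(f,3))
m=mask("wrist","tray",(.555,.09),c)
# sub-pixel tray edges from mask
mm=m.astype(np.uint8);cn=max(cv2.findContours(mm,0,1)[0],key=len)[:,0]
print(mm.sum(),cn.min(0),cn.max(0))
np.savez("w.npz",f=c['frame'])
g=cv2.cvtColor(c['frame'],cv2.COLOR_RGB2GRAY)
for r in (130,150,170,190,210): 
  d=np.abs(np.diff(g[r,215:380].astype(int)));x=np.nonzero(d>40)[0]+215
  print(r,x[0]+.5,x[-1]+.5,ray(c,x[0]+1,r+.5-.5,.028).round(4),ray(c,x[-1]+1-.5,r,.028).round(4))
```

```text
[0.553  0.0689 0.1306]
TL [0.6245 0.1456 0.028 ]
TR [0.6091 0.0217 0.028 ]
BL [0.4963 0.1629 0.028 ]
BR [0.4808 0.0383 0.028 ]
h0 [0.4852 0.0998 0.031 ]
h1 [0.4254 0.1083 0.031 ]
side [  0.7107   0.0524 -11.5736] 0.11
scene [  0.7143   0.053  -12.1291] 0.102
wrist [  0.7112   0.0568 -11.4282] 0.068
13348 [230 118] [362 254]
130 230.5 362.5 [0.6136 0.1488 0.028 ] [0.5979 0.0231 0.028 ]
150 231.5 362.5 [0.5945 0.1517 0.028 ] [0.5788 0.0248 0.028 ]
170 233.5 361.5 [0.5747 0.1537 0.028 ] [0.559  0.0276 0.028 ]
190 234.5 360.5 [0.5543 0.1567 0.028 ] [0.5386 0.0304 0.028 ]
210 236.5 360.5 [0.5331 0.1589 0.028 ] [0.5173 0.0323 0.028 ]
```

Tray is about (0.553,0.092,-7.1°) and lamp about (0.712,0.055,-11.5°). I move over the handle and turn half round so the camera side faces away from the hood.

>>> play_rows:
  steps:
    - [[-0.036,-0.008,0,0,0,0,0.05],[-0.036,-0.008,0,0,0,0,0.05],[-0.036,-0.007,0,0,0,0,0.05],[0,0,0,0,0,-0.149,0.05],[0,0,0,0,0,-0.149,0.05],[0,0,0,0,0,-0.149,0.05],[0,0,0,0,0,-0.149,0.05],[0,0,0,0,0,-0.149,0.05],[0,0,0,0,0,-0.149,0.05],[0,0,0,0,0,-0.149,0.05],[0,0,0,0,0,-0.149,0.05],[0,0,0,0,0,-0.149,0.05]]

```text
time_s: 29.35
tool_pos: [0.4487, 0.1049, 0.1306]
tool_rot: [180.0, -0.0, 70.1]
force: [-0.7, 0.4, 0.4]
grip_width: 0.0499
grasp_force: 0.0
```

>>> play_rows:
  steps:
    - [[0,0,0,0,0,-0.149,0.05],[0,0,0,0,0,-0.149,0.05],[0,0,0,0,0,-0.149,0.05],[0,0,0,0,0,-0.149,0.05],[0,0,0,0,0,-0.149,0.05],[0,0,0,0,0,-0.149,0.05],[0,0,0,0,0,-0.149,0.05],[0,0,0,0,0,-0.149,0.05],[0,0,0,0,0,-0.149,0.05],[0,0,0,0,0,-0.149,0.05],[0,0,0,0,0,-0.149,0.05],[0,0,0,0,0,0,0.05]]

```text
time_s: 30.55
tool_pos: [0.4486, 0.105, 0.1306]
tool_rot: [180.0, -0.0, 163.7]
force: [0.0, -0.2, 0.1]
grip_width: 0.0501
grasp_force: 0.0
```

Run:
```python
from h import *
c=cam("wrist")
to([.4485,.105,-.025],172.9);print(get_obs()['qpos'].round(1))
g=cv2.cvtColor(c['frame'],cv2.COLOR_RGB2GRAY)
u=proj(c,[[.4485,.105,.031],[.4299,.1075,.031],[.488,.1,.031]]);print(u)
m=mask("wrist","lamp",(.7,.05),c)
if m is not None: q,f=fit("lamp",[("wrist",c,m)],(.712,.054,-11.5));print(q.round(4),f)
m=mask("wrist","tray",(.54,.09),c)
if m is not None:
  print(m.sum(),np.argwhere(m).min(0),np.argwhere(m).max(0))
  q,f=fit("tray",[("wrist",c,m)],(.554,.092,-7));print(q.round(4),f)
for r in (int(u[0,1])-5,int(u[0,1])+5):
  x=int(u[0,0]); row=g[r,x-40:x+40].astype(int); print(r,[x-40+i for i in np.nonzero(np.abs(np.diff(row))>40)[0]])
```

```text
t 30.6 tcp [0.4486 0.1051 0.1306] rot [179.97  -0.   163.5 ] grip 0.0497 0.0
tool-axis shift [ 1.000e-04 -2.000e-04  1.556e-01]
turn [ 0.0005  0.     -0.164 ]
[-71.   -7.1  51.9 114.5   5.9  70.   52.2]
[[321.059172   184.62256494]
 [318.1859326  166.30836308]
 [327.15513444 221.56733172]]
6326 [161 274] [311 389]
[ 0.5532  0.0918 -7.2133] 1.1998394425743741
179 [np.int64(314), np.int64(327)]
189 [np.int64(315), np.int64(316), np.int64(328), np.int64(329)]
```

>>> play_rows:
  force: 25
  steps:
    - [[0,0,0.02,0,0,-0.082,0.05],[0,0,0.03,0,0,-0.082,0.05],[0,0,0.03,0,0,0,0.05],[0,0,0.03,0,0,0,0.05],[0,0,0.025,0,0,0,0.05],[0,0,0.015,0,0,0,0.05],[0,0,0.005,0,0,0,0.05],[0,0,0,0,0,0,0.05]]

```text
time_s: 31.5
tool_pos: [0.4484, 0.1046, -0.0248]
tool_rot: [-179.9, -0.0, 173.0]
force: [1.1, 0.4, 0.7]
grip_width: 0.0502
grasp_force: 0.0
```

>>> play_rows:
  steps:
    - [[0,0,0,0,0,0,0.005],[0,0,0,0,0,0,0.005],[0,0,0,0,0,0,0.005],[0,0,0,0,0,0,0.005],[0,0,0,0,0,0,0.005],[0,0,0,0,0,0,0.005],[0,0,0,0,0,0,0.005],[0,0,0,0,0,0,0.005]]

```text
time_s: 32.3
tool_pos: [0.4487, 0.1052, -0.0243]
tool_rot: [180.0, 0.0, 173.1]
force: [-0.5, 0.9, 2.7]
grip_width: 0.0118
grasp_force: 25.0
```

Run:
```python
from h import *
a=np.radians(-11.5)
for L in ((.712,.0545),(.7112,.0568)): print(L[0]-.105*np.cos(a),L[1]-.105*np.sin(a))
to([.712-.105*np.cos(a),.0545-.105*np.sin(a),-.024],168.5)
C={n:cam(n) for n in("side","scene")}
for n in C:
  m=mask(n,"tray",(.553,.092),C[n])
  if m is not None:print(n,m.sum())
```

```text
0.6091079060148129 0.0754336331138057
0.608307906014813 0.07773363311380571
t 32.3 tcp [ 0.4487  0.1052 -0.0243] rot [179.98   0.   173.08] grip 0.0118 25.0
tool-axis shift [-0.1628 -0.0103 -0.0003]
turn [0.0004 0.     0.08  ]
side 836
scene 257
```

Handle gripped at 11.8 mm. Square the tray to the lamp line, then advance a little, still short of the gap.

>>> play_rows:
  steps:
    - [[0,0,0,0,0,0.01,0.005],[0,0.001,0,0,0,0.02,0.005],[0,0.0015,0,0,0,0.02,0.005],[0,0.001,0,0,0,0.02,0.005],[0,0,0,0,0,0.01,0.005],[-0.003,0,0,0,0,0,0.005],[-0.006,0,0,0,0,0,0.005],[-0.008,0,0,0,0,0,0.005],[-0.008,0,0,0,0,0,0.005],[-0.004,0,0,0,0,0,0.005],[-0.001,0,0,0,0,0,0.005],[0,0,0,0,0,0,0.005]]

```text
time_s: 33.7
tool_pos: [0.4754, 0.1031, -0.0247]
tool_rot: [-180.0, -0.4, 168.5]
force: [-8.7, 2.3, 12.5]
grip_width: 0.0119
grasp_force: 25.0
```

```bash
cat > chk.py <<'E'
from h import *
o=get_obs();print(round(o['time_s'],2),o['tool_pos'].round(4),o['tool_rot'].round(2),o['force'].round(1))
C={n:cam(n) for n in("side","scene","wrist")}
L=np.array([.712,.0555,-.115])
y=np.radians(o['tool_rot'][2]-180);d=np.array([np.cos(y),np.sin(y)]);pr=o['tool_pos'][:2]+.105*d
print('tray from handle',pr.round(4),np.degrees(y).round(2))
def rel(p,L):
    a=np.radians(L[2]*100);d=p-L[:2];return (np.array([[np.cos(a),np.sin(a)],[-np.sin(a),np.cos(a)]])@d*1e3).round(1)
print('rel lamp mm',rel(pr,L))
for n in("side","scene"):
  m=mask(n,"tray",pr,C[n]);ml=mask(n,"lamp",L[:2],C[n])
  ql=fit("lamp",[(n,C[n],ml)],(L[0],L[1],-11.5))[0] if ml is not None else None
  if m is not None and ql is not None:
    q,f=fit("tray",[(n,C[n],m)],(*pr,np.degrees(y)),occ=("lamp",ql/[1,1,100]));print(n,q.round(4),round(f,3),'lamp',ql.round(4),'rel',rel(q[:2],ql/[1,1,100]),(q[2]-ql[2]).round(1))
for k in("crucible","forceps"):
  for n in C:
    for e in silhouettes(n,k)[:1]: print(k,n,round(e['p'],2),ray(C[n],*np.argwhere(e['pixels']).mean(0)[::-1],.026 if k=='crucible' else .007).round(3))
E
python3 chk.py
```

```text
33.7 [ 0.4754  0.1031 -0.0247] [-179.98   -0.4   168.46] [-8.7  2.3 12.5]
tray from handle [0.5783 0.0821] -11.54
rel lamp mm [-136.3   -0.6]
side [  0.5815   0.0836 -12.2216] 0.544 lamp [  0.7104   0.0513 -11.412 ] rel [-132.7    6.2] -0.8
scene [  0.5845   0.079  -10.7436] 0.416 lamp [  0.7142   0.0536 -11.1619] rel [-132.2   -0.2] 0.4
crucible side 0.48 [0.577 0.116 0.026]
crucible scene 0.62 [0.571 0.11  0.026]
```

Run:
```python
from h import *
o=get_obs();c=cam("wrist");V=np.array(c['view'])
def T(p,r):
    M=np.eye(4);M[:3,:3]=Ro.from_euler('xyz',r,degrees=True).as_matrix();M[:3,3]=p;return M
V2=V@T(o['tool_pos'],o['tool_rot'])@np.linalg.inv(T([.553,.0689,.1306],[180,0,-7.07]))
c2=dict(c);c2['view']=V2
f=np.load("w.npz")['f'];g=cv2.cvtColor(f,cv2.COLOR_RGB2GRAY)
print(ray(c2,232,118,.028))
a=np.radians(-11.5);R=np.array([[np.cos(a),-np.sin(a)],[np.sin(a),np.cos(a)]])
for y in(.085,.073,-.073,-.085):
  for z in (0,.06): print(y,z,proj(c2,[*(R@[-.04,y]+[.712,.0555]),z])[0].round(1),end=' ')
print()
for r in range(36,76,4):
    b=g[r]>75; d=np.flatnonzero(np.diff(b.astype(int))); d=d[(d>150)&(d<480)]
    print(r,d)
```

```text
[0.62786889 0.14513717 0.028     ]
0.085 0 [225.8  53.4] 0.085 0.06 [203.6  40.8] 0.073 0 [237.9  54.4] 0.073 0.06 [218.6  42. ] -0.073 0 [384.5  66.6] -0.073 0.06 [399.1  57.1] -0.085 0 [396.4  67.6] -0.085 0.06 [413.7  58.3] 
36 [192]
40 [192 238 261]
44 [192 237 309 310 311]
48 [192 237 358]
52 [192 224 227 237 386]
56 [213 224 386 431 456 469]
60 [385 430]
64 [385 429]
68 [397 429]
72 [411 428]
```

The leg inner edges (columns 237.5 and 385.5) match the lamp model within 1 px, so the line is right. Advance through the gap.

>>> play_rows:
  steps:
    - [[-0.003,0.0005,-0.0005,0,0,0,0.005],[-0.006,0,0,0,0,0,0.005],[-0.009,0,0,0,0,0,0.005],[-0.01,0,0,0,0,0,0.005],[-0.01,0,0,0,0,0,0.005],[-0.01,0,0,0,0,0,0.005],[-0.01,0,0,0,0,0,0.005],[-0.006,0,0,0,0,0,0.005],[-0.003,0,0,0,0,0,0.005],[-0.001,0,0,0,0,0,0.005],[0,0,0,0,0,0,0.005]]

```text
time_s: 35.5
tool_pos: [0.5422, 0.0895, -0.0245]
tool_rot: [-180.0, -0.4, 168.4]
force: [-5.9, 1.8, 8.5]
grip_width: 0.0116
grasp_force: 25.0
```

```bash
python3 chk.py
```

```text
35.5 [ 0.5422  0.0895 -0.0245] [-179.96   -0.38  168.45] [-5.9  1.8  8.5]
tray from handle [0.6451 0.0685] -11.55
rel lamp mm [-68.2  -0.6]
side [  0.6579   0.0642 -21.5998] 1.018 lamp [  0.7105   0.0519 -11.3688] rel [-54.    1.6] -10.2
scene [  0.649    0.0663 -10.8512] 0.235 lamp [  0.7146   0.0529 -12.2368] rel [-66.9  -0.8] 1.4
crucible side 0.43 [0.643 0.102 0.026]
forceps side 0.52 [0.639 0.048 0.007]
```

>>> play_rows:
  steps:
    - [[-0.003,0.0005,0,0,0,0,0.005],[-0.006,0,0,0,0,0,0.005],[-0.009,0,0,0,0,0,0.005],[-0.01,0,0,0,0,0,0.005],[-0.01,0,0,0,0,0,0.005],[-0.01,0,0,0,0,0,0.005],[-0.009,0,0,0,0,0,0.005],[-0.006,0,0,0,0,0,0.005],[-0.003,0,0,0,0,0,0.005],[-0.001,0,0,0,0,0,0.005],[0,0,0,0,0,0,0.005]]

```text
time_s: 37.25
tool_pos: [0.6081, 0.0766, -0.0244]
tool_rot: [-180.0, -0.4, 168.4]
force: [-5.1, 1.0, 8.2]
grip_width: 0.0121
grasp_force: 25.0
```

```bash
python3 chk.py
```

```text
37.25 [ 0.6081  0.0766 -0.0244] [-179.97   -0.36  168.44] [-5.1  1.   8.2]
tray from handle [0.711  0.0556] -11.56
rel lamp mm [-1.  -0.1]
side [  0.7193   0.0542 -21.7019] 1.066 lamp [  0.7097   0.0489 -11.711 ] rel [8.3 7.1] -10.0
scene [  0.713    0.0529 -11.5009] 0.05 lamp [  0.714    0.0541 -10.8297] rel [-0.7 -1.4] -0.7
forceps scene 0.6 [0.658 0.369 0.007]
```

Within about 1 mm of centre. Final 1 mm nudge, release, rise straight up.

>>> play_rows:
  steps:
    - [[-0.001,0,0,0,0,0,0.005],[0,0,0,0,0,0,0.005],[0,0,0,0,0,0,0.04],[0,0,0,0,0,0,0.04],[0,0,0,0,0,0,0.04],[0,0,0,0,0,0,0.04],[0,0,0,0,0,0,0.04],[0.001,0,-0.01,0,0,0,0.04],[0,0,-0.03,0,0,0,0.04],[0,0,-0.04,0,0,0,0.04],[0,0,-0.04,0,0,0,0.04],[0,0,-0.03,0,0,0,0.04]]

```text
time_s: 39.1
tool_pos: [0.6119, 0.0762, 0.1295]
tool_rot: [179.9, 0.2, 168.5]
force: [0.7, -0.3, 0.9]
grip_width: 0.04
grasp_force: 0.0
```

>>> play_rows:
  steps:
    - [[0.02,0,0,0,0,0,0.04],[0.03,0,-0.01,0,0,0,0.04],[0.03,0,0,0,0,0,0.04],[0,0,0,0,0,0,0.04],[0,0,0,0,0,0,0.04]]

```text
time_s: 39.6
tool_pos: [0.5328, 0.0933, 0.1369]
tool_rot: [179.9, 0.0, 168.6]
force: [-0.3, 0.5, -0.3]
grip_width: 0.0399
grasp_force: 0.0
```

Run:
```python
from h import *
o=get_obs();print(o['time_s'],o['tool_pos'].round(3),o['force'].round(1))
C={n:cam(n) for n in("side","scene","wrist")}
for n in C:
  c=C[n];m=mask(n,"tray",(.712,.055),c);ml=mask(n,"lamp",(.712,.055),c)
  if m is None or ml is None: print(n,'no');continue
  ql=fit("lamp",[(n,c,ml)],(.712,.055,-11.5))[0];q,f=fit("tray",[(n,c,m)],(.712,.055,-11.5),occ=("lamp",ql/[1,1,100]))
  print(n,q.round(4),round(f,3),'lamp',ql.round(4))
for n in("scene","side","wrist"):
  for k in("stopper","white_jar","petri","spatula","squeeze_bottle","crucible","forceps"):
    for d in silhouettes(n,k)[:1]: print(n,k,round(d['p'],2),np.round(d['extent'],1))
# handle line in wrist
c=C["wrist"];g=cv2.cvtColor(c['frame'],cv2.COLOR_RGB2GRAY)
for s in(-.12,-.11,-.10,-.09,-.08):
  a=np.radians(-11.5);p=[.712+s*np.cos(a),.0555+s*np.sin(a),.031];u=proj(c,p)[0];x,r=u.astype(int)
  if 0<r<400: 
    e=np.flatnonzero(np.abs(np.diff(g[r,x-20:x+20].astype(int)))>35)+x-19.5;print(s,u.round(1),e)
```

```text
39.6 [0.533 0.093 0.137] [-0.3  0.5 -0.3]
side [  0.7155   0.0579 -11.5853] 0.198 lamp [  0.7088   0.0443 -12.442 ]
scene [  0.714    0.0532 -11.3401] 0.088 lamp [  0.7138   0.0534 -11.4406]
wrist no
scene stopper 0.57 [384.9 159.5 397.9 173.6]
scene white_jar 0.75 [476.5 162.3 494.  189.4]
scene petri 0.83 [444.  239.3 479.1 271.7]
scene spatula 0.91 [146.9 154.5 178.4 208.9]
scene squeeze_bottle 0.63 [157.1 201.3 192.9 247. ]
scene forceps 0.47 [328.7 270.8 331.8 279.3]
side white_jar 0.49 [230.9 129.4 247.7 148.7]
side petri 0.52 [318.  316.9 392.5 357.8]
side spatula 0.74 [317.5 314.5 392.9 356.5]
side squeeze_bottle 0.77 [393.5 248.5 419.3 297.3]
wrist stopper 0.74 [376.6   0.  416.8  19.1]
wrist petri 0.62 [542.4 196.5 629.7 254.6]
wrist crucible 0.68 [327.7 300.4 353.  311.5]
wrist forceps 0.65 [297.  286.8 310.4 309.1]
-0.12 [320.6 239.5] [314.5 326.5]
-0.11 [320.6 248.1] [314.5 326.5]
-0.1 [320.6 256.5] []
-0.09 [320.7 264.8] []
-0.08 [320.7 272.9] []
```

Scene fit puts the tray within 1 mm and 0.2° of the lamp, and the handle edges are centred on the predicted line. The bystanders the cameras clearly picked up are where they were. Hand in.

```bash
python3 -c "
from cell import sign_off
print(sign_off())"
```

```text
the job is handed in; nothing more can be done
None
```

The forceps and upright crucible are in the tray, which I slid under the hood to within about 1 mm and 0.2° of centred and square by the scene camera. I handed the job in at about 40 s without a final look at the crucible under the hood; it was last seen upright before the slide.

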